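Plant the recipe card and hold a peg open over its edge

TASK

Take the recipe card on its wooden post out of the tag block and plant it in the steel bracket, the post's end down through both eyelets until the rubber collar sits on the top one, and let go of it. Then squeeze the big wooden peg open, lift it off the wall of the packet box and bring it over the card's top edge beside the post, jaws down, so that the card stands between the wide-open jaws by a centimetre or more without the peg pressing on it, ready for me to slip a recipe sheet in. Finish there, still squeezing and holding the peg open; do not drop the peg, let the card fall or shift the other things on the shelf.

Things in the scene. Friction and masses are not known exactly. Their poses are not given: they have to be found in the camera images.
- recipe_card: stiff white plastic card on an upright beech post 10 mm thick, 100 g. Origin on the post's axis under its rubber collar (26 mm wide, 6 mm high); z up the post, y along the card's width, x square to its faces. Below the collar a plain rod 44 mm long, tapering over the last 8 mm to 5 mm. It starts loosely upright in a hole 13 mm wide and 48 mm deep in the tag block, collar on the block's top
- card_top (a point): middle of the card's top edge, 82 mm up the post from the collar's underside. The card is 120 mm wide, 70 mm high, 3 mm thick, and the post runs through its middle. The bare post stands 36 mm above this point: hold it there
- tag_block: fixed beech block, 75 mm (x) by 130 mm (y), 52 mm high, with two holes in its top: one at its centre, in which the card stands, and an empty one at y = +42 mm. Origin at the centre of its underside
- bracket_eyelet (a point): centre of the upper eyelet of the fixed steel bracket, on the top face of its upper tab, 52 mm above the shelf. Two level tabs 46 mm square carry eyelets 13 mm wide in line: the upper 8 mm thick, the lower 30 to 36 mm below this point. A web joins them at x = +25 mm. With the collar on the upper tab the post's end is 8 mm above the shelf; the card may face any way
- packet_box: fixed open grey plastic box, 110 mm (x) by 160 mm (y), 75 mm high, walls 4 mm thick, paper packets filed in its +x half. Origin at the centre of its underside. The peg sits on its -x wall
- clip: big wooden spring peg, 85 mm long, 22 mm wide, 50 g: two levers on a steel coil 10 mm thick. Origin mid-coil; y along the coil and the edge that it bites, z towards the handles, x the way they spread. Handles reach z = +47 mm, jaws z = -37 mm. It starts upright, jaws down over the packet box's -x wall, coil on the rim (origin 80 mm above the shelf)
- clip_front (a joint): turn of each peg lever, both alike, rad: 0 shut; 0.06 biting the wall at the start, handle tops then 43 mm over their outer faces; 0.32 at the stop, handles then parallel and 17 mm over their faces, jaw tips 23 mm apart. Squeezing the handles near their tops along the peg's x opens the jaws: 6 N to begin, 12 N at the stop. It bites again as soon as it is not squeezed
- clip_front_tip (a point): inner lower end of the peg's jaw on the peg's -x side, mid-width; 37 mm below the coil
- clip_back_tip (a point): inner lower end of the peg's jaw on the peg's +x side, mid-width; 37 mm below the coil
- jar_tall: tall closed jar of green glass with a steel cap, 84 mm across and 135 mm high, contents included 0.6 kg; leave it where it is. Origin under its middle
- jar_short: short closed jar of amber glass with a steel cap and a blank paper band, 90 mm across and 95 mm high; leave it where it is. Origin under its middle
- funnel: steel funnel standing mouth down, 100 mm across at the foot, 95 mm high; leave it where it is. Origin under its middle
- scoop: yellow plastic scoop, 135 mm long, 46 mm wide, 26 mm high, handle towards its -x; leave it where it is. Origin where bowl and handle meet, on the underside
- saucer: white ceramic saucer, 124 mm across and 16 mm high; leave it where it is. Origin under its middle
- spoon: wooden spoon lying flat, 220 mm long; leave it where it is. Origin at mid-length
- salt_bowl: small ceramic bowl, 76 mm across and 42 mm high; leave it where it is. Origin under its middle

How it is judged:
On the way, in this order (a step that is already met when the one before it is completed fails the run):
1. the card's post is home in both eyelets of the bracket, collar on the upper one, upright and let go (horizontal distance between recipe_card and bracket_eyelet below 0.004 m and height (world z) of recipe_card between 0.048 and 0.056 m and angle between recipe_card's own z axis and vertical below 0.08 rad and contact force between the fingers and recipe_card below 0.05 N and linear speed of recipe_card below 0.02 m/s), for 0.3 s.
2. the peg is held squeezed open in the fingers, lifted clear of the packet box (contact force between the fingers and clip above 3 N and value of joint clip_front above 0.2 rad and height (world z) of each of clip_front_tip, clip_back_tip above 0.077 m and contact force between packet_box and clip below 0.05 N), for 0.1 s.
At the end, for the whole second after the job is handed in: Card still home in the bracket (4 mm, 0.08 rad); peg held in the fingers (over 3 N), still, jaws down, open over 0.2 rad; jaw tips either side of the card, 2 mm clear of its faces, 8 to 37 mm below its top edge, 5 mm inside its ends; peg and arm press on the card under 0.5 N (horizontal distance between recipe_card and bracket_eyelet below 0.004 m and height (world z) of recipe_card between 0.048 and 0.056 m and angle between recipe_card's own z axis and vertical below 0.08 rad and value of joint clip_front above 0.2 rad and ((x of clip_front_tip in the frame of recipe_card below -0.0035 m and x of clip_back_tip in the frame of recipe_card above 0.0035 m) or (x of clip_back_tip in the frame of recipe_card below -0.0035 m and x of clip_front_tip in the frame of recipe_card above 0.0035 m)) and z of clip_front_tip in the frame of recipe_card between 0.045 and 0.074 m and y of clip_front_tip in the frame of recipe_card between -0.055 and 0.055 m and z of clip_back_tip in the frame of recipe_card between 0.045 and 0.074 m and y of clip_back_tip in the frame of recipe_card between -0.055 and 0.055 m and angle between clip's own z axis and vertical below 0.35 rad and contact force between the fingers and clip above 3 N and contact force between each of clip, the arm, the fingers and recipe_card below 0.5 N and linear speed of clip below 0.02 m/s); the arm keeps its last pose, push and grip.
It fails at once if the peg is dropped or laid on the shelf (height (world z) of clip below 0.05 m).
It fails at once if the card falls over or is dropped (angle between recipe_card's own z axis and vertical above 0.6 rad or height (world z) of recipe_card below 0.045 m).
It fails at once if another thing on the shelf is shifted by more than 30 mm (distance of any of jar_tall, jar_short, funnel, scoop, saucer, spoon, salt_bowl from where it was at the start of the episode above 0.03 m).
It also fails if it takes over 67 s, if anything falls off the work surface, if the arm or the gripper's body presses on something with over 40 N, if the wrist force passes 120 N, or if a joint passes its speed limit or range.

ROBOT

A 7-joint arm with a two-finger parallel gripper is mounted at the origin on the work surface. World frame = base frame: x ahead of the robot, y to its left, z up, the work surface at z = 0. Lengths are in m, angles in rad, forces in N, time in s.
With the tool pointing down it reaches from about 0.35 to 0.9 m from the base axis. Payload 8.1 kg.
Tool frame: the origin (TCP) lies midway between the tips of the shut fingers; the grasp point (between the pads) lies 19 mm behind it; z points along the fingers, x is the direction in which the jaws open and shut, and the axes are right-handed (so a half turn about z gives the same grasp; the last joint's range is limited). The gripper opens to 92 mm and grips with 3 to 60 N. Pads are 19 mm wide; open, the fingers measure 130 mm over their backs; the gripper's body (75 mm by 190 mm) begins 47 mm behind the grasp point.
Start: joints at [1.191, 0.434, 0.025, 1.573, -0.012, 1.134, -0.075], TCP at [0.171, -0.601, 0.227] pointing down, gripper open.
Joint ranges: [-2.62, 2.62], [-0.44, 2.09], [-1.27, 1.32], [0.08, 2.57], [-1.32, 4.46], [0.12, 2], [-2.74, 2.74]. Speed limits (rad/s): [2.22, 2.22, 3.01, 3.01, 3.14, 3.14, 3.14].

INTERFACE

Orientations are given as a rotation vector (axis times angle).
In Python, from cell import arm gives the robot as it stands.
- The arm moves only by the tool jog_arm, never from a script. Its argument "commands" is a list of rows, each an object with "translation": the shift along the tool's x, y, z in mm, a list of three; "turn": the turn, a rotation vector about the tool's x, y, z in rad, a list of three. A call has 1 to 12 rows; each row is the pose to reach, as a shift and turn from the pose commanded when the call began, along the tool's axes at that moment; what a row does not reach only later rows make up. A row lasts 1/12 s, in which the tool goes at most 41.7 mm and 7.16 degrees, less where a joint would pass 70% of its speed; a pose out of reach is approached as far as the arm can. A call with a gripper value outside its range is refused whole. "claw" is the closure, from -1 (fully open) to 1 (shut), so that 0 is half open, set as the call begins (left out, the last holds). The fingers move at their own pace and stop on an object; "grip_force" is the grip in N (left out, the last holds). Time passes only in rows, so rows that repeat a pose let the fingers close. It gives the time, the measured TCP pose, the force and the opening at its end, in the units of the state.
- arm.observe(): the state, without advancing time (a new reading comes with each control period).
- arm.get_image(name): name is "side" or "top"; returns the picture (384x512x3 uint8, blue, green, red); there is no depth.
- arm.camera_info(name): a dict with "vertical_fov" (degrees; the focal length in pixels is half the picture's height over the tangent of half this angle, whatever the lens; pixels are square), "cx", "cy" (the principal point, pixels), "eye" and "rotation" of the camera in the world. Camera axes: x right, y up, looking along -z (the intrinsics and any distortion apply to the point x, -y, -z); pixel columns grow to the right and rows downward; lengths in m; the calibration is good to about 2 mm. A picture is of the moment at which its call begins. camera_info takes no time and is no camera call.
- arm.sign_off(): hands the job in, once; it reports no verdict.
Trained networks look in the newest picture that a camera, given by its name, has taken for a name from the list of things; names that differ only in an ending like _2 or _b are one class to them, and where a whole thing is asked for, a point or a joint stands for the part that bears it (a point fixed in the world has none). Each returns a list of dicts, best first, with "confidence" (0 to 1); they miss things now and then, are a little off and sometimes report something else, mostly with a low value. They report only what shows in the picture. A call takes as long as a camera call.
- arm.trace(camera, query): "region" (384x512 bool, what is visible of it) and "box" ([left, top, width, height] in pixels, round what is visible of it).
- arm.landmark_of(camera, query): "at" ([column, row] in pixels: a listed point, or the origin of a listed thing).
The state is a dict: "clock": time; "joints": joint angles; "dq": joint speeds; "joint_efforts": joint torques, N m; "position": TCP position; "ee_rot": TCP orientation; "force": force on the tool from outside, world axes, zero at the start; "ft_torque": the same for the moment, N m; "width": opening from 0.0 (shut) to 1.0 (fully open).
Only numpy, scipy, OpenCV 4.12 (cv2) and the standard library are available. Lean on these libraries where they do the work, as an engineer would, in place of code of your own. Each camera call takes 0.05 s, during which the arm holds its last target. There are 200 camera calls.

## Working session

There is one attempt and no reset: what is moved stays moved. The work goes in short steps, Python scripts to look and compute and a tool call to move; the robot and the scene stay as the last step left them, time stands still between calls to the robot, and variables do not carry over. Pictures are saved under pics/ and viewed, about 8 in all and at most 12, crops included, and the job is handed in when it is done.

Besides the shell and the picture viewer there is one more tool, called after "Request:" by a JSON object that holds its "op" and its "data", one argument or row to a line. jog_arm: Moves the arm, as the interface text tells. Its arguments: {"type":"object","properties":{"commands":{"type":"array","items":{"type":"object","properties":{"translation":{"type":"array","items":{"type":"number"}},"turn":{"type":"array","items":{"type":"number"}}}}},"claw":{"type":"number"},"grip_force":{"type":"number"}},"required":["commands"]}

```bash
mkdir -p pics; ls; python3 - <<'E'
from cell import arm
import cv2
print(arm.observe())
for c in("side","top"):
    print(c,arm.camera_info(c))
    cv2.imwrite(f"pics/{c}0.png",arm.get_image(c))
    for q in["recipe_card","card_top","bracket_eyelet","tag_block","packet_box","clip","clip_front_tip","jar_tall","jar_short","funnel","saucer","scoop","salt_bowl","spoon"]:
        r=arm.landmark_of(c,q); print(q,[(x["at"],round(x["confidence"],2)) for x in r[:2]])
print(arm.observe()["clock"])
E
```

```text
pics
{'clock': 0.0, 'joints': array([ 1.1913823 ,  0.43521773,  0.0249817 ,  1.57410676, -0.01160883,
        1.13398413, -0.07507388]), 'dq': array([-0.0002266 ,  0.00084759, -0.00039963, -0.00020182, -0.00070766,
        0.00036592,  0.00049551]), 'joint_efforts': array([-2.93683183e-05, -6.67851019e+01,  9.85009521e-01, -3.14454424e+01,
       -6.05704263e-02,  4.30386979e-02,  2.34615745e-04]), 'position': array([ 0.17061018, -0.60073   ,  0.22594459]), 'ee_rot': array([-2.50596265e+00,  1.89328252e+00,  2.09144120e-03]), 'force': array([ 0.0122707 , -0.20549733,  0.3231231 ]), 'ft_torque': array([ 0.00542225, -0.00339658,  0.02292017]), 'width': 1.0038434050248397}
side {'vertical_fov': 51.77455907532778, 'cx': 256.7466243194582, 'cy': 193.99626547161816, 'eye': array([0.26476047, 0.7754293 , 1.05209143]), 'rotation': array([ 0.20959514, -1.00431164, -2.59979119])}
recipe_card [([215.0, 285.8], 0.56)]
card_top [([215.5, 272.4], 0.64)]
bracket_eyelet [([294.9, 158.0], 0.73)]
tag_block [([217.0, 296.1], 0.67)]
packet_box [([260.5, 217.2], 0.89), ([215.1, 270.5], 0.46)]
clip [([278
[... 374 characters left out ...]
_fov': 52.52582311786228, 'cx': 252.74943078023594, 'cy': 184.5291881804143, 'eye': array([0.51590141, 0.00175989, 1.17120143]), 'rotation': array([ 0.0729415 , -0.05706324, -1.56282717])}
recipe_card [([152.8, 193.8], 0.72)]
card_top [([146.4, 187.5], 0.55)]
bracket_eyelet [([359.4, 208.1], 0.95)]
tag_block [([159.5, 192.3], 0.57)]
packet_box [([268.4, 198.1], 0.79)]
clip [([268.7, 216.7], 0.72)]
clip_front_tip [([270.5, 215.7], 0.54), ([109.4, 220.9], 0.18)]
jar_tall [([210.6, 127.4], 0.61)]
jar_short []
funnel [([106.7, 221.9], 0.77)]
saucer [([214.8, 264.3], 0.56)]
scoop [([307.8, 248.7], 0.89), ([268.1, 197.5], 0.42)]
salt_bowl [([255.4, 139.0], 0.84)]
spoon [([409.1, 211.5], 0.63)]
1.5
```

```bash
cat > h.py <<'E'
import numpy as np, cv2
from cell import arm
from scipy.spatial.transform import Rotation as R
from scipy.optimize import least_squares
C={c:arm.camera_info(c) for c in("side","top")}
def proj(c,P):
    i=C[c]; f=192/np.tan(np.radians(i["vertical_fov"]/2))
    p=R.from_rotvec(i["rotation"]).inv().apply(np.atleast_2d(P)-i["eye"])
    return np.c_[i["cx"]+f*p[:,0]/-p[:,2], i["cy"]+f*-p[:,1]/-p[:,2]]
def ray(c,uv):
    i=C[c]; f=192/np.tan(np.radians(i["vertical_fov"]/2))
    d=R.from_rotvec(i["rotation"]).apply([(uv[0]-i["cx"])/f,-(uv[1]-i["cy"])/f,-1]); return i["eye"],d
def atz(c,uv,z):
    e,d=ray(c,uv); return e+d*(z-e[2])/d[2]
def tri(us,ut):
    r=least_squares(lambda P:np.r_[proj("side",P)[0]-us,proj("top",P)[0]-ut],[.5,0,.1]); return r.x,np.sqrt((r.fun**2).mean())
E
python3 - <<'E'
from h import *
np.set_printoptions(precision=4,suppress=True)
S=dict(recipe_card=([215,285.8],[152.8,193.8],.052),card_top=([215.5,272.4],[146.4,187.5],.134),eyelet=([294.9,158],[359.4,208.1],.052),block=([217,296.1],[159.5,192.3],0),box=([260.5,217.2],[268.4,198.1],0),clip=([278.3,201.6],[268.7,216.7],.08),tallj=([181.2,234.4],[210.6,127.4],0),bowl=([206.7,209.7],[255.4,139],0),saucer=([308.3,266.2],[214.8,264.3],0),funnel=([222.2,354.6],[106.7,221.9],0),scoop=([317.5,205.3],[307.8,248.7],0),spoon=([309.2,140],[409,211.5],0))
for k,(s,t,z) in S.items():
    print(k,*tri(s,t),"z known:",atz("side",s,z)[:2],atz("top",t,z)[:2])
for c in("side","top"):
    a=cv2.imread(f"pics/{c}0.png"); cv2.imwrite(f"pics/{c}0b.png",cv2.resize(a,None,fx=1.56,fy=1.56,interpolation=cv2.INTER_CUBIC))
E
```

```text
recipe_card [0.5858 0.3024 0.0587] 1.591164227983316 z known: [0.5942 0.3007] [0.58   0.3019]
card_top [0.5897 0.2991 0.1248] 0.8548196219416868 z known: [0.5833 0.3031] [0.5921 0.2976]
eyelet [ 0.5451 -0.2929  0.0486] 0.5987862893375958 z known: [ 0.5475 -0.288 ] [ 0.5431 -0.2925]
block [ 0.5913  0.2992 -0.0096] 0.7318880350798256 z known: [0.5913 0.3042] [0.5877 0.2957]
box [ 0.5785 -0.0323 -0.0175] 1.3545232865338752 z known: [ 0.58   -0.0171] [ 0.5724 -0.0334]
clip [ 0.5191 -0.0309  0.0906] 0.7518489559712798 z known: [ 0.5255 -0.0387] [ 0.5166 -0.0321]
tallj [0.7915 0.1456 0.0025] 1.0865599043833092 z known: [0.7981 0.1449] [0.7877 0.1443]
bowl [ 0.7619  0.0095 -0.0104] 1.8901977825675358 z known: [0.7671 0.0188] [0.7525 0.0069]
saucer [0.3736 0.1224 0.0162] 0.7376226440858736 z known: [0.3722 0.111 ] [0.3744 0.125 ]
funnel [0.5016 0.4523 0.0042] 0.9535091339469116 z known: [0.5057 0.4519] [0.4975 0.4524]
scoop [ 0.4189 -0.1545 -0.0199] 0.5786992211861772 z known: [ 0.4132 -0.1384] [ 0.4226 -0.1512]
spoon [ 0.5354 -0.4469  0.0181] 0.14013514329421764 z known: [ 0.541  -0.4679] [ 0.5352 -0.454 ]
```

View pics/side0b.png

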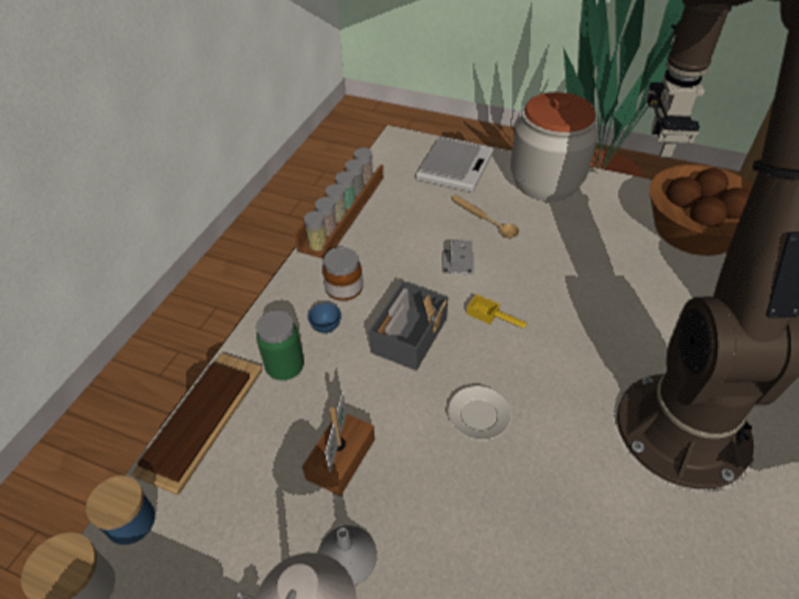

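View pics/top0b.png

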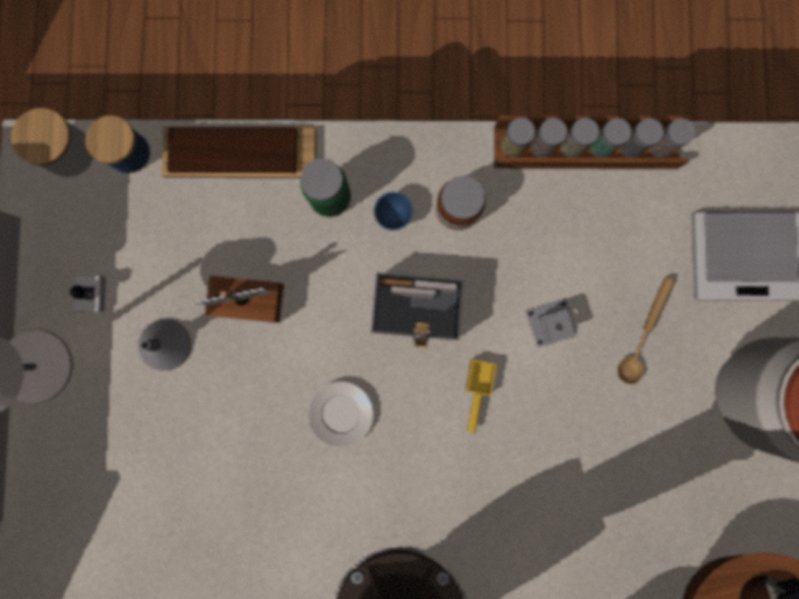

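```bash
cat >> h.py <<'E'
def card_lines(p,yaw,rz=None):
    T=lambda a:R.from_euler("z",yaw).apply(a)+p
    q=lambda *a:np.array(a,float)
    L=[(q(0,-.06,.012),q(0,.06,.012)),(q(0,-.06,.082),q(0,.06,.082)),(q(0,-.06,.012),q(0,-.06,.082)),(q(0,.06,.012),q(0,.06,.082)),(q(0,0,.0),q(0,0,.118))]
    return [(T(a),T(b)) for a,b in L]
def box_lines(p,yaw,dx,dy,z):
    c=[R.from_euler("z",yaw).apply([sx*dx/2,sy*dy/2,z])+np.r_[p[:2],0] for sx,sy in((1,1),(1,-1),(-1,-1),(-1,1))]
    return [(c[i],c[(i+1)%4]) for i in range(4)]
def crop(img,c,ctr,lines,s=4,w=32,h=32):
    u,v=proj(c,ctr)[0]; x0,y0=int(u)-w,int(v)-h
    x0=max(0,min(x0,512-2*w));y0=max(0,min(y0,384-2*h))
    o=cv2.resize(img[y0:y0+2*h,x0:x0+2*w],None,fx=s,fy=s,interpolation=cv2.INTER_CUBIC)
    for a,b in lines:
        A,B=[tuple(int(round(t)) for t in ((proj(c,k)[0]-[x0,y0]+.5)*s)) for k in(a,b)]
        cv2.line(o,A,B,(0,255,255),1)
    cv2.putText(o,f"{x0},{y0}",(2,12),0,.4,(255,0,255),1)
    return o
E
python3 - <<'E'
from h import *
card=np.r_[.586,.3015,.052]; cl=np.r_[.520,-.033,.08]; ey=np.r_[.545,-.291,.052]; bx=np.r_[.576,-.030,0]
rows=[]
for c in("side","top"):
    im=cv2.imread(f"pics/{c}0.png")
    a=crop(im,c,card+[0,0,.05],card_lines(card,.17)+box_lines(card,-.08,.075,.13,.052))
    b=crop(im,c,cl,box_lines(bx,-.08,.11,.16,.075)+[(cl,cl+[0,0,.047])])
    d=crop(im,c,ey,box_lines(ey,.17,.046,.046,.052)+box_lines(ey,.17,.013,.013,.052))
    rows.append(np.hstack([a,b,d]))
cv2.imwrite("pics/ov1.png",np.vstack(rows))
E
```

```text
(no output)
```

View pics/ov1.png

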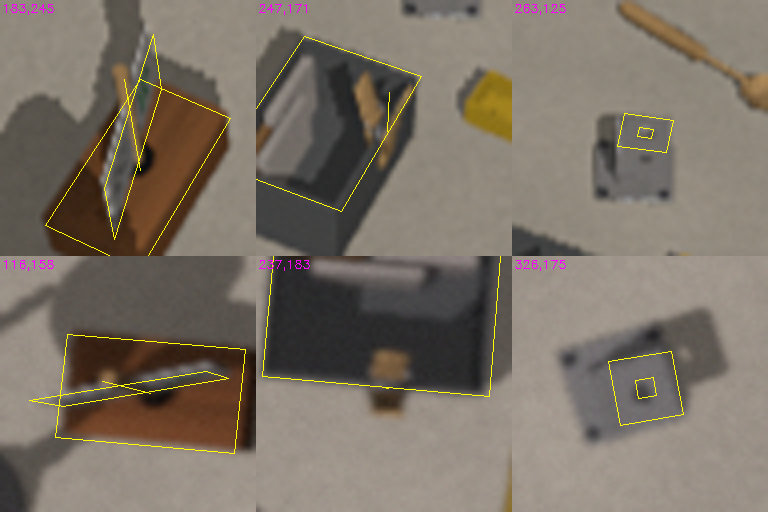

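```bash
python3 - <<'E'
from h import *
from scipy.optimize import minimize
np.set_printoptions(precision=4,suppress=True)
card=np.r_[.586,.3015,.052]; cl=np.r_[.520,-.033,.09]; ey=np.r_[.545,-.291,.045]
M={}
rows=[]
for c in("side","top"):
    im=arm.get_image(c)
    for q in("recipe_card","clip","bracket_eyelet","tag_block","packet_box"):
        r=arm.trace(c,q); print(c,q,[(x["box"],round(x["confidence"],2),x["region"].sum()) for x in r[:2]])
        if r: M[c+q]=r[0]["region"]
    g=[crop(im,c,p,[],s=s,w=w,h=w) for p,s,w in((card+[0,0,.05],6,22),(cl,6,22),(ey,6,22))]
    for k,(q,gi) in enumerate(zip(("recipe_card","clip","bracket_eyelet"),g)): pass
    rows.append(np.hstack(g))
np.savez("masks.npz",**M)
cv2.imwrite("pics/z1.png",np.vstack(rows))
E
```

```text
side recipe_card [([207.7, 254.1, 12.6, 46.7], 0.53, np.int64(307)), ([289.7, 123.8, 42.7, 27.7], 0.17, np.int64(231))]
side clip [([269.0, 189.9, 14.7, 23.1], 0.59, np.int64(123))]
side bracket_eyelet [([284.0, 152.2, 21.3, 19.4], 0.6, np.int64(362))]
side tag_block [([192.4, 268.1, 45.4, 47.3], 0.94, np.int64(1199))]
side packet_box [([234.2, 180.1, 50.2, 55.0], 0.86, np.int64(1838))]
top recipe_card [([125.9, 184.7, 48.8, 11.7], 0.59, np.int64(246))]
top clip [([124.4, 186.4, 43.8, 11.9], 0.7, np.int64(227)), ([196.2, 244.4, 42.5, 42.4], 0.55, np.int64(1394))]
top bracket_eyelet [([338.7, 193.5, 30.3, 28.8], 0.98, np.int64(654)), ([195.1, 244.9, 42.8, 40.0], 0.51, np.int64(1373))]
top tag_block [([129.9, 177.6, 52.7, 31.4], 0.97, np.int64(1053)), ([266.4, 215.4, 5.6, 6.5], 0.65, np.int64(37))]
top packet_box [([238.1, 176.8, 57.6, 43.0], 0.84, np.int64(2110))]
```

View pics/z1.png

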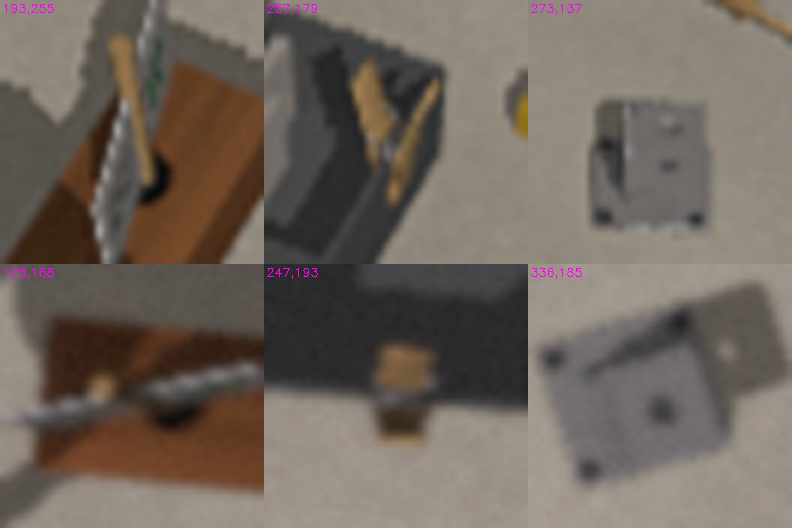

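```bash
python3 - <<'E'
from h import *
np.set_printoptions(precision=4,suppress=True)
pt=tri([212.7,262.5],[143.3,188.3]); co=tri([218.3,285],[155,192]); print("posttop",pt,"collar",co)
print(atz("side",[212.7,262.5],.168),atz("top",[143.3,188.3],.168))
print("eye",tri([295.8,158],[358.8,208.6]), "lower eyelet side", atz("side",[296.3,164.7],.022))
# handle tops: side (367,65)->,(433,85)
L=[257+103/6,179+62/6];Rr=[257+169/6,179+82/6]
print("handles side at .127",atz("side",L,.127),atz("side",Rr,.127),"top",atz("top",[247+138/6,193+128/6],.127), "coil top",atz("top",[247+138/6,193+122/6],.085),"coil side",atz("side",[257+124/6,179+150/6],.08))
for z in(.06,.127):
  print("top hb",atz("top",[270,193+345/6-44],z),atz("top",[270,193+440/6-44],z))
# card edge yaw in top: left end & points along top edge
a=atz("top",[126,168+(420-264)/6],.134); b=atz("top",[126+255/6,168+(368-264)/6],.12); print(a,b,np.arctan2(-(a-b)[0],(a-b)[1]))
E
```

```text
posttop (array([0.5892, 0.2963, 0.1687]), np.float64(0.49459507537476166)) collar (array([0.5857, 0.2955, 0.0533]), np.float64(0.12193005681605033))
[0.5912 0.2963 0.168 ] [0.5875 0.2959 0.168 ]
eye (array([ 0.5427, -0.2907,  0.0512]), np.float64(0.33261275084262054)) lower eyelet side [ 0.5396 -0.2862  0.022 ]
handles side at .127 [ 0.5427 -0.0438  0.127 ] [ 0.5052 -0.0426  0.127 ] top [ 0.5229 -0.0341  0.127 ] coil top [ 0.5259 -0.0355  0.085 ] coil side [ 0.5239 -0.0281  0.08  ]
top hb [ 0.5456 -0.0363  0.06  ] [ 0.5007 -0.0365  0.06  ]
top hb [ 0.5438 -0.034   0.127 ] [ 0.5016 -0.0342  0.127 ]
[0.5743 0.3518 0.134 ] [0.5995 0.2416 0.12  ] 0.2241973982538374
```

```bash
cat >> h.py <<'E'
def down(yaw): return R.from_euler("z",yaw)*R.from_euler("x",np.pi)
def go(x,y,z,yaw):
    s=arm.observe(); R0=R.from_rotvec(s["ee_rot"]); d=np.array([x,y,z])-s["position"]
    t=R0.inv().apply(d)*1000; w=(R0.inv()*down(yaw)).as_rotvec()
    print("t",s["clock"],"pos",s["position"].round(4),"yaw",R0.apply([1,0,0]).round(3),"zax",R0.apply([0,0,1]).round(3),"F",s["force"].round(2),"w",round(s["width"],3))
    print("translation",t.round(1).tolist(),"turn",w.round(3).tolist(),"rows",np.linalg.norm(t)/41.7,np.degrees(np.linalg.norm(w))/7.16)
E
python3 -c "
from h import *
go(.589,.296,.30,.22)"
```

```text
t 2.1 pos [ 0.1708 -0.6012  0.2267] yaw [ 0.273 -0.962  0.   ] zax [ 0. -0. -1.] F [-0.37 -0.32  0.35] w 1.002
translation [-748.9, -647.4, -73.3] turn [0.0, -0.0, -1.514] rows 23.803946611299263 12.116224622563072
```

Request:
{"op": "jog_arm", "data": {
  "commands": [
    {"translation": [-60, -50, -73], "turn": [0, 0, -0.12]},
    {"translation": [-749, -647, -73], "turn": [0, 0, -1.514]},
    {"translation": [-749, -647, -73], "turn": [0, 0, -1.514]},
    {"translation": [-749, -647, -73], "turn": [0, 0, -1.514]},
    {"translation": [-749, -647, -73], "turn": [0, 0, -1.514]},
    {"translation": [-749, -647, -73], "turn": [0, 0, -1.514]},
    {"translation": [-749, -647, -73], "turn": [0, 0, -1.514]},
    {"translation": [-749, -647, -73], "turn": [0, 0, -1.514]},
    {"translation": [-749, -647, -73], "turn": [0, 0, -1.514]},
    {"translation": [-749, -647, -73], "turn": [0, 0, -1.514]},
    {"translation": [-749, -647, -73], "turn": [0, 0, -1.514]},
    {"translation": [-749, -647, -73], "turn": [0, 0, -1.514]}
  ],
  "claw": -0.2
}}

```text
clock: 3.1
position: [0.377, -0.1566, 0.2769]
ee_rot: [3.124, 0.324, 0.001]
force: [1.4, -0.7, -0.6]
width: 0.597
```

```bash
python3 -c "
from h import *
go(.589,.296,.25,.22)"
```

```text
t 3.1 pos [ 0.377  -0.1566  0.2769] yaw [0.979 0.205 0.001] zax [ 0.001 -0.001 -1.   ] F [ 1.41 -0.71 -0.64] w 0.597
translation [300.4, -399.4, 26.7] turn [0.001, -0.001, -0.013] rows 12.002110561429605 0.10618891980286195
```

Request:
{"op": "jog_arm", "data": {
  "commands": [
    {"translation": [300, -399, 27], "turn": [0, 0, -0.013]},
    {"translation": [300, -399, 27], "turn": [0, 0, -0.013]},
    {"translation": [300, -399, 27], "turn": [0, 0, -0.013]},
    {"translation": [300, -399, 27], "turn": [0, 0, -0.013]},
    {"translation": [300, -399, 27], "turn": [0, 0, -0.013]},
    {"translation": [300, -399, 27], "turn": [0, 0, -0.013]},
    {"translation": [300, -399, 27], "turn": [0, 0, -0.013]},
    {"translation": [300, -399, 27], "turn": [0, 0, -0.013]},
    {"translation": [300, -399, 27], "turn": [0, 0, -0.013]},
    {"translation": [300, -399, 27], "turn": [0, 0, -0.013]},
    {"translation": [300, -399, 27], "turn": [0, 0, -0.013]},
    {"translation": [300, -399, 27], "turn": [0, 0, -0.013]}
  ]
}}

```text
clock: 4.1
position: [0.5917, 0.2941, 0.249]
ee_rot: [3.123, 0.334, -0.0]
force: [0.1, -0.4, 0.6]
width: 0.598
```

```bash
python3 -c "
from h import *
go(.589,.296,.139,.22)"
```

```text
t 4.1 pos [0.5917 0.2941 0.249 ] yaw [ 0.977  0.212 -0.   ] zax [ 0.    -0.001 -1.   ] F [ 0.11 -0.39  0.55] w 0.598
translation [-2.2, -2.5, 110.0] turn [0.001, 0.0, -0.007] rows 2.639619073067814 0.05420523781323183
```

Request:
{"op": "jog_arm", "data": {
  "commands": [
    {"translation": [-2, -2, 40], "turn": [0, 0, 0]},
    {"translation": [-2, -2, 75], "turn": [0, 0, 0]},
    {"translation": [-2, -2, 100], "turn": [0, 0, 0]},
    {"translation": [-2, -2, 110], "turn": [0, 0, 0]},
    {"translation": [-2, -2, 110], "turn": [0, 0, 0]}
  ]
}}

```text
clock: 4.52
position: [0.5875, 0.2927, 0.1368]
ee_rot: [3.122, 0.335, -0.007]
force: [-0.5, 0.5, -0.0]
width: 0.6
```

Request:
{"op": "jog_arm", "data": {
  "commands": [
    {"translation": [0, 0, 0], "turn": [0, 0, 0]},
    {"translation": [0, 0, 0], "turn": [0, 0, 0]},
    {"translation": [0, 0, 0], "turn": [0, 0, 0]},
    {"translation": [0, 0, 0], "turn": [0, 0, 0]},
    {"translation": [0, 0, 0], "turn": [0, 0, 0]},
    {"translation": [0, 0, 0], "turn": [0, 0, 0]}
  ],
  "claw": 1,
  "grip_force": 15
}}

```text
clock: 5.02
position: [0.5889, 0.294, 0.1402]
ee_rot: [-3.123, -0.335, -0.002]
force: [-0.1, -0.2, 0.9]
width: 0.217
```

```bash
python3 - <<'E'
from h import *
go(.5885,.2955,.25,.22)
a=arm.get_image("side");t=arm.get_image("top")
p=np.r_[.588,.2955,.12]
cv2.imwrite("pics/g1.png",np.hstack([crop(a,"side",p,[],s=6,w=32,h=40),crop(t,"top",p,[],s=6,w=32,h=40)]))
E
```

```text
t 5.0167 pos [0.5889 0.294  0.1402] yaw [0.977 0.212 0.001] zax [ 0.001  0.    -1.   ] F [-0.12 -0.17  0.94] w 0.217
translation [0.1, -1.6, -109.8] turn [-0.0, -0.001, -0.006] rows 2.6341462945875342 0.0510991731657602
```

View pics/g1.png

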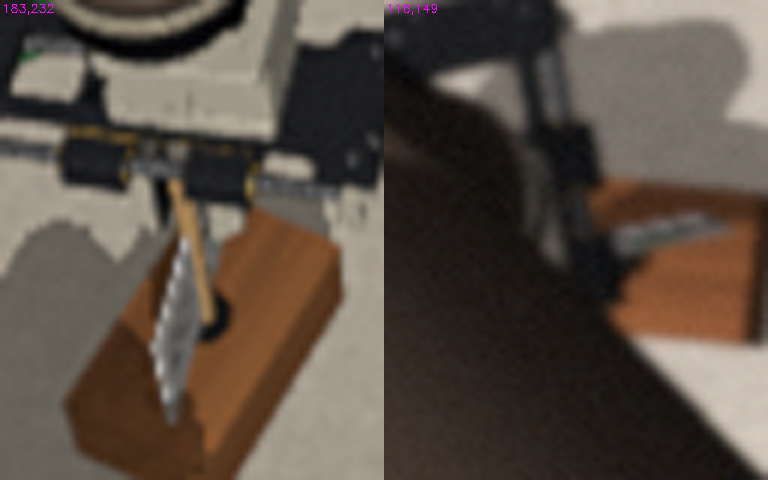

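Request:
{"op": "jog_arm", "data": {
  "commands": [
    {"translation": [0, 0, 0], "turn": [0, 0, 0]},
    {"translation": [0, 0, 0], "turn": [0, 0, 0]},
    {"translation": [0, 0, 0], "turn": [0, 0, 0]},
    {"translation": [0, 0, 0], "turn": [0, 0, 0]},
    {"translation": [0, 0, 0], "turn": [0, 0, 0]}
  ]
}}

```text
clock: 5.53
position: [0.5886, 0.294, 0.1396]
ee_rot: [-3.124, -0.335, -0.0]
force: [-0.2, -0.5, 2.1]
width: 0.101
```

Request:
{"op": "jog_arm", "data": {
  "commands": [
    {"translation": [0, 0, -10], "turn": [0, 0, 0]},
    {"translation": [0, 0, -30], "turn": [0, 0, 0]},
    {"translation": [0, 0, -55], "turn": [0, 0, 0]},
    {"translation": [0, 0, -90], "turn": [0, 0, 0]},
    {"translation": [0, 0, -125], "turn": [0, 0, 0]},
    {"translation": [0, 0, -150], "turn": [0, 0, 0]},
    {"translation": [0, 0, -160], "turn": [0, 0, 0]},
    {"translation": [0, 0, -160], "turn": [0, 0, 0]}
  ]
}}

```text
clock: 6.2
position: [0.5892, 0.2949, 0.3025]
ee_rot: [-3.122, -0.335, -0.006]
force: [0.1, -0.9, -1.5]
width: 0.103
```

```bash
python3 - <<'E'
from h import *
go(.543,-.290,.30,.0)
a=arm.get_image("side");t=arm.get_image("top")
p=np.r_[.588,.2955,.24]
for c in("side","top"):
    for q in("recipe_card","card_top"):
        print(c,q,[(x["at"],round(x["confidence"],2)) for x in arm.landmark_of(c,q)[:1]])
cv2.imwrite("pics/g2.png",np.hstack([crop(a,"side",p,[],s=6,w=32,h=40),crop(t,"top",p,[],s=6,w=32,h=40)]))
E
```

```text
t 6.2 pos [0.5892 0.2949 0.3025] yaw [0.977 0.212 0.004] zax [ 0.004  0.002 -1.   ] F [ 0.13 -0.88 -1.55] w 0.103
translation [-169.3, 561.7, 0.9] turn [-0.002, -0.004, 0.214] rows 14.069431449965862 1.7127061982190173
side recipe_card [([212.2, 252.9], 0.63)]
side card_top [([205.2, 233.6], 0.77)]
top recipe_card [([135.9, 186.8], 0.48)]
top card_top [([127.2, 188.5], 0.51)]
```

View pics/g2.png

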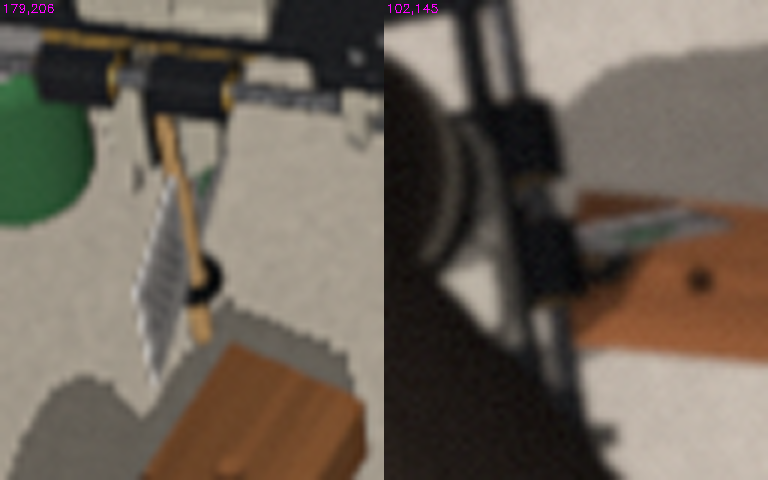

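Request:
{"op": "jog_arm", "data": {
  "commands": [
    {"translation": [-3, 9, 0], "turn": [0, 0, 0]},
    {"translation": [-8, 27, 0], "turn": [0, 0, 0]},
    {"translation": [-16, 54, 0], "turn": [0, 0, 0]},
    {"translation": [-25, 83, 0], "turn": [0, 0, 0]},
    {"translation": [-34, 113, 0], "turn": [0, 0, 0]},
    {"translation": [-43, 143, 0], "turn": [0, 0, 0]},
    {"translation": [-52, 173, 0], "turn": [0, 0, 0]},
    {"translation": [-61, 203, 0], "turn": [0, 0, 0]},
    {"translation": [-70, 233, 0], "turn": [0, 0, 0]},
    {"translation": [-79, 263, 0], "turn": [0, 0, 0]},
    {"translation": [-87, 289, 0], "turn": [0, 0, 0]},
    {"translation": [-94, 312, 0], "turn": [0, 0, 0]}
  ]
}}

```text
clock: 7.5
position: [0.562, -0.0341, 0.2989]
ee_rot: [3.123, 0.332, -0.002]
force: [0.9, 0.0, -1.4]
width: 0.1
```

Request:
{"op": "jog_arm", "data": {
  "commands": [
    {"translation": [-9, 30, 0], "turn": [0, 0, 0]},
    {"translation": [-18, 60, 0], "turn": [0, 0, 0]},
    {"translation": [-27, 90, 0], "turn": [0, 0, 0]},
    {"translation": [-36, 120, 0], "turn": [0, 0, 0]},
    {"translation": [-45, 150, 0], "turn": [0, 0, 0]},
    {"translation": [-54, 180, 0], "turn": [0, 0, 0]},
    {"translation": [-62, 205, 0], "turn": [0, 0, 0]},
    {"translation": [-68, 226, 0], "turn": [0, 0, 0]},
    {"translation": [-73, 241, 0], "turn": [0, 0, 0]},
    {"translation": [-75, 249, 0], "turn": [0, 0, 0]},
    {"translation": [-75, 249, 0], "turn": [0, 0, 0]}
  ]
}}

```text
clock: 8.42
position: [0.5418, -0.2922, 0.2988]
ee_rot: [3.124, 0.331, -0.001]
force: [0.7, 0.3, -1.1]
width: 0.105
```

```bash
python3 - <<'E'
from h import *
go(.543,-.2905,.25,.22)
a=arm.get_image("side");t=arm.get_image("top")
p=np.r_[.543,-.2905,.15]
for c in("side","top"):
    for q in("recipe_card","card_top","bracket_eyelet"):
        print(c,q,[(x["at"],round(x["confidence"],2)) for x in arm.landmark_of(c,q)[:1]])
s=arm.observe()["position"]; ax=[(s+[0,0,0],s-[0,0,.139-.008])]+[(s-[.02,0,.0875],s-[-.02,0,.0875])]
print(proj("side",[s,s-[0,0,.0875],s-[0,0,.131]]),proj("top",[s,s-[0,0,.0875],s-[0,0,.131]]))
cv2.imwrite("pics/g3.png",np.hstack([crop(a,"side",p,[],s=6,w=32,h=40),crop(t,"top",p,[],s=6,w=32,h=40)]))
E
```

```text
t 8.4167 pos [ 0.5418 -0.2922  0.2988] yaw [ 0.978  0.21  -0.001] zax [-0.001 -0.    -1.   ] F [ 0.74  0.33 -1.14] w 0.105
translation [1.6, -1.4, 48.8] turn [-0.0, 0.001, -0.009] rows 1.172509413885073 0.07159872900878378
side recipe_card [([258.0, 216.6], 0.58)]
side card_top [([301.3, 105.6], 0.72)]
side bracket_eyelet [([297.4, 157.6], 0.64)]
top recipe_card [([373.0, 210.3], 0.61)]
top card_top [([381.8, 209.0], 0.47)]
top bracket_eyelet [([357.7, 208.4], 0.9)]
[[300.78364731 101.85689388]
 [299.02279799 123.46822167]
 [298.20844632 133.46295577]] [[387.11327938 205.71896331]
 [375.19471947 206.73576561]
 [370.04431332 207.1751597 ]]
```

View pics/g3.png

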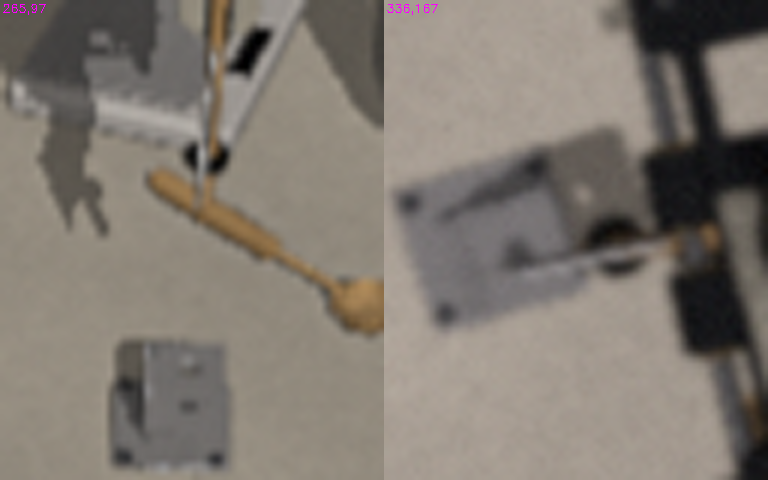

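```bash
python3 - <<'E'
from h import *
np.set_printoptions(precision=4,suppress=True)
print("collar",tri([299.5,122.8],[374,207.5]),"tip",tri([298.8,131.5],[370,207.5]))
print("eye",tri([296.5,157.8],[358.4,208.6]))
c=tri([299.5,122.8],[374,207.5])[0]
for q in ([296.5,157.8],): print(atz("side",q,.052))
print(atz("top",[358.4,208.6],.052), atz("top",[374,207.5],.214),atz("side",[299.5,122.8],.214))
E
```

```text
collar (array([ 0.5405, -0.2841,  0.2192]), np.float64(0.08421948519029104)) tip (array([ 0.5412, -0.2858,  0.1803]), np.float64(0.14972589653455537))
eye (array([ 0.5416, -0.2891,  0.0539]), np.float64(0.01920040293759363))
[ 0.5423 -0.2911  0.052 ]
[ 0.5416 -0.2897  0.052 ] [ 0.5409 -0.2856  0.214 ] [ 0.5418 -0.2909  0.214 ]
```

Request:
{"op": "jog_arm", "data": {
  "commands": [
    {"translation": [0, 0, 20], "turn": [0, 0, 0]},
    {"translation": [0, 0, 45], "turn": [0, 0, 0]},
    {"translation": [0, 0, 75], "turn": [0, 0, 0]},
    {"translation": [0, 0, 92], "turn": [0, 0, 0]},
    {"translation": [0, 0, 99], "turn": [0, 0, 0]},
    {"translation": [0, 0, 99], "turn": [0, 0, 0]},
    {"translation": [0, 0, 99], "turn": [0, 0, 0]}
  ]
}}

```text
clock: 9.4
position: [0.543, -0.29, 0.2013]
ee_rot: [3.123, 0.336, 0.001]
force: [0.2, -0.7, -1.0]
width: 0.099
```

```bash
python3 - <<'E'
from h import *
np.set_printoptions(precision=2,suppress=True)
go(.542,-.292,.139,.22)
a=arm.get_image("side");t=arm.get_image("top")
p=np.r_[.543,-.2905,.08]
s=arm.observe()["position"]
print(proj("side",[s-[0,-.002,.0875],s-[0,-.002,.131],[.542,-.29,.052]]),proj("top",[s-[0,-.002,.0875],s-[0,-.002,.131],[.542,-.29,.052]]))
cv2.imwrite("pics/g4.png",np.hstack([crop(a,"side",p,[],s=10,w=20,h=28),crop(t,"top",p,[],s=10,w=20,h=28)]))
E
```

```text
t 9.4 pos [ 0.54 -0.29  0.2 ] yaw [0.98 0.21 0.  ] zax [ 0. -0. -1.] F [ 0.18 -0.72 -0.99] w 0.099
translation [-1.5, 1.7, 62.3] turn [0.0, -0.001, -0.006] rows 1.4939728881351586 0.04588975641939903
[[296.96 145.33]
 [296.24 154.36]
 [296.48 158.01]] [[363.92 207.37]
 [359.67 207.75]
 [358.52 208.47]]
```

View pics/g4.png

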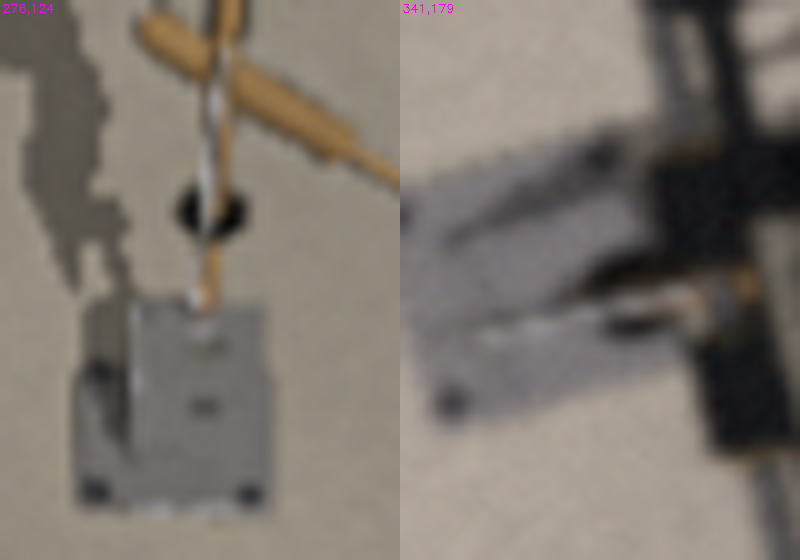

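Request:
{"op": "jog_arm", "data": {
  "commands": [
    {"translation": [0, 1, 5], "turn": [0, 0, 0]},
    {"translation": [0, 1, 12], "turn": [0, 0, 0]},
    {"translation": [0, 1, 18], "turn": [0, 0, 0]},
    {"translation": [0, 1, 24], "turn": [0, 0, 0]},
    {"translation": [0, 1, 30], "turn": [0, 0, 0]},
    {"translation": [0, 1, 30], "turn": [0, 0, 0]},
    {"translation": [0, 1, 30], "turn": [0, 0, 0]}
  ]
}}

```text
clock: 10.08
position: [0.5424, -0.2911, 0.1699]
ee_rot: [-3.123, -0.335, 0.001]
force: [-0.2, -0.8, -1.0]
width: 0.102
```

```bash
python3 - <<'E'
from h import *
np.set_printoptions(precision=2,suppress=True)
go(.542,-.292,.139,.22)
E
```

```text
t 10.0833 pos [ 0.54 -0.29  0.17] yaw [ 0.98  0.21 -0.  ] zax [-0.  0. -1.] F [-0.25 -0.82 -1.05] w 0.102
translation [-0.6, 0.8, 30.9] turn [-0.001, 0.001, -0.006] rows 0.7409337197132732 0.0492409603502053
```

Request:
{"op": "jog_arm", "data": {
  "commands": [
    {"translation": [0, 0, 6], "turn": [0, 0, 0]},
    {"translation": [0, 0, 12], "turn": [0, 0, 0]},
    {"translation": [0, 0, 17], "turn": [0, 0, 0]},
    {"translation": [0, 0, 21], "turn": [0, 0, 0]},
    {"translation": [0, 0, 21], "turn": [0, 0, 0]}
  ]
}}

```text
clock: 10.5
position: [0.5422, -0.2911, 0.1483]
ee_rot: [-3.123, -0.335, 0.002]
force: [0.5, -0.2, -1.5]
width: 0.104
```

Request:
{"op": "jog_arm", "data": {
  "commands": [
    {"translation": [0, 0, 3], "turn": [0, 0, 0]},
    {"translation": [0, 0, 6], "turn": [0, 0, 0]},
    {"translation": [0, 0, 8], "turn": [0, 0, 0]},
    {"translation": [0, 0, 8], "turn": [0, 0, 0]}
  ]
}}

```text
clock: 10.83
position: [0.5425, -0.2911, 0.141]
ee_rot: [-3.123, -0.335, 0.001]
force: [1.0, 0.1, -1.4]
width: 0.103
```

Request:
{"op": "jog_arm", "data": {
  "commands": [
    {"translation": [0, 0, 1], "turn": [0, 0, 0]},
    {"translation": [0, 0, 2], "turn": [0, 0, 0]},
    {"translation": [0, 0, 2], "turn": [0, 0, 0]},
    {"translation": [0, 0, 2], "turn": [0, 0, 0]}
  ]
}}

```text
clock: 11.17
position: [0.5428, -0.2912, 0.1396]
ee_rot: [3.123, 0.335, 0.0]
force: [0.2, -0.8, -0.5]
width: 0.105
```

```bash
python3 - <<'E'
from h import *
go(.542,-.292,.139,.22)
a=arm.get_image("side");t=arm.get_image("top")
p=np.r_[.543,-.2905,.08]
cv2.imwrite("pics/g5.png",np.hstack([crop(a,"side",p,[],s=10,w=20,h=28),crop(t,"top",p,[],s=10,w=20,h=28)]))
E
```

```text
t 11.1667 pos [ 0.5428 -0.2912  0.1396] yaw [0.977 0.212 0.   ] zax [ 0. -0. -1.] F [ 0.23 -0.76 -0.54] w 0.105
translation [-1.0, 0.6, 0.6] turn [0.0, -0.0, -0.006] rows 0.03156688000411381 0.048468094526487225
```

View pics/g5.png

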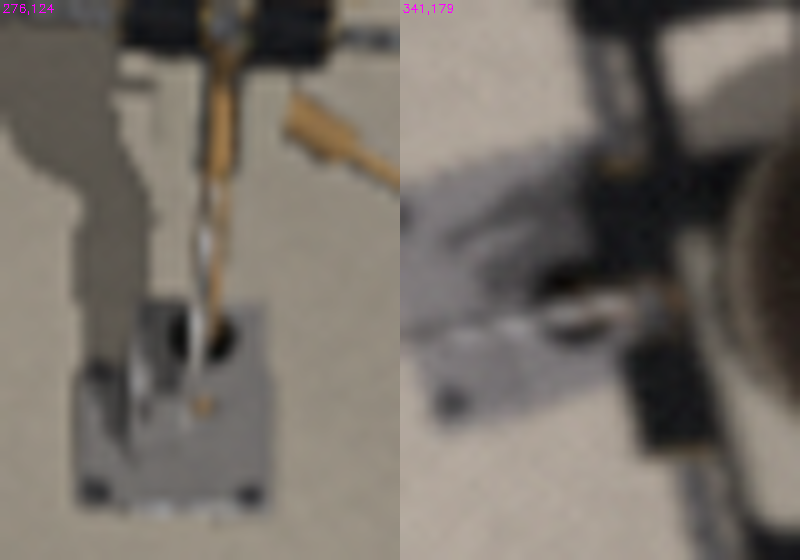

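Request:
{"op": "jog_arm", "data": {
  "commands": [
    {"translation": [0, 0, 0], "turn": [0, 0, 0]},
    {"translation": [0, 0, 0], "turn": [0, 0, 0]},
    {"translation": [0, 0, 0], "turn": [0, 0, 0]},
    {"translation": [0, 0, 0], "turn": [0, 0, 0]},
    {"translation": [0, 0, 0], "turn": [0, 0, 0]},
    {"translation": [0, 0, 0], "turn": [0, 0, 0]}
  ],
  "claw": 0
}}

```text
clock: 11.77
position: [0.5427, -0.2911, 0.1394]
ee_rot: [3.124, 0.335, -0.0]
force: [-0.0, 0.5, 0.9]
width: 0.476
```

Request:
{"op": "jog_arm", "data": {
  "commands": [
    {"translation": [0, 0, -10], "turn": [0, 0, 0]},
    {"translation": [0, 0, -30], "turn": [0, 0, 0]},
    {"translation": [0, 0, -60], "turn": [0, 0, 0]},
    {"translation": [0, 0, -90], "turn": [0, 0, 0]},
    {"translation": [0, 0, -100], "turn": [0, 0, 0]},
    {"translation": [0, 0, -100], "turn": [0, 0, 0]}
  ]
}}

```text
clock: 12.27
position: [0.5446, -0.2914, 0.2436]
ee_rot: [3.12, 0.335, 0.008]
force: [0.6, -1.1, -0.0]
width: 0.498
```

```bash
python3 - <<'E'
from h import *
go(.523,-.0355,.20,-.08)
a=arm.get_image("side");t=arm.get_image("top")
for c in("side","top"):
    for q in("recipe_card","card_top","clip"):
        print(c,q,[(x["at"],round(x["confidence"],2)) for x in arm.landmark_of(c,q)[:1]])
p=np.r_[.543,-.2905,.09]
np.save("top_card.npy",t);np.save("side_card.npy",a)
cv2.imwrite("pics/g6.png",np.hstack([crop(a,"side",p,card_lines(np.r_[.542,-.29,.052],.22),s=8,w=24,h=32),crop(t,"top",p,card_lines(np.r_[.542,-.29,.052],.22),s=8,w=24,h=32)]))
E
```

```text
t 12.2667 pos [ 0.5446 -0.2914  0.2436] yaw [0.977 0.212 0.005] zax [ 0.006 -0.003 -1.   ] F [ 0.57 -1.06 -0.  ] w 0.498
translation [33.0, -254.9, 42.8] turn [0.003, -0.005, 0.294] rows 6.247513229510612 2.3523365633835795
side recipe_card [([293.3, 158.7], 0.51)]
side card_top [([297.7, 142.3], 0.49)]
side clip [([279.0, 202.1], 0.69)]
top recipe_card [([270.8, 215.3], 0.46)]
top card_top [([364.3, 206.4], 0.41)]
top clip [([268.3, 216.3], 0.63)]
```

View pics/g6.png

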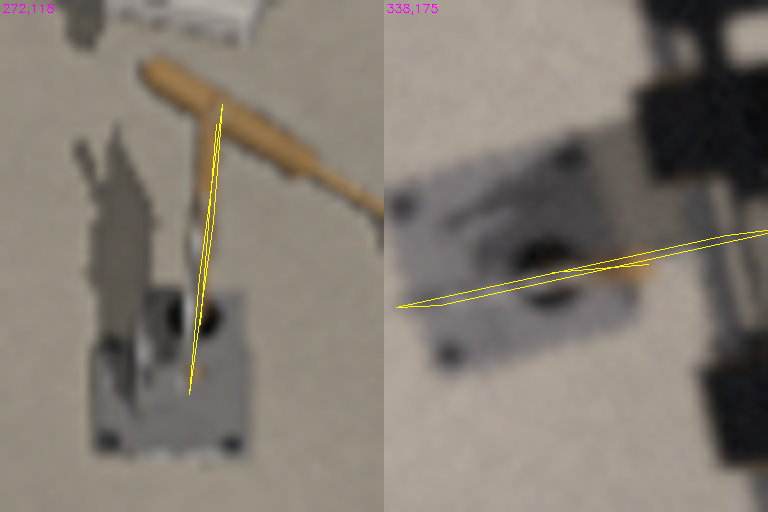

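Request:
{"op": "jog_arm", "data": {
  "commands": [
    {"translation": [5, -38, 0], "turn": [0, 0, 0.06]},
    {"translation": [11, -78, 6], "turn": [0, 0, 0.16]},
    {"translation": [16, -118, 20], "turn": [0, 0, 0.26]},
    {"translation": [21, -158, 30], "turn": [0, 0, 0.294]},
    {"translation": [26, -198, 40], "turn": [0, 0, 0.294]},
    {"translation": [30, -230, 43], "turn": [0, 0, 0.294]},
    {"translation": [33, -250, 43], "turn": [0, 0, 0.294]},
    {"translation": [33, -255, 43], "turn": [0, 0, 0.294]},
    {"translation": [33, -255, 43], "turn": [0, 0, 0.294]}
  ],
  "claw": -0.35
}}

```text
clock: 13.42
position: [0.5206, -0.033, 0.1963]
ee_rot: [-3.139, 0.12, 0.001]
force: [0.3, -1.7, 0.1]
width: 0.674
```

```bash
python3 - <<'E'
from h import *
go(.523,-.0355,.099,-.08)
a=arm.get_image("side");t=arm.get_image("top")
for c in("side","top"):
    for q in("recipe_card","card_top"):
        print(c,q,[(x["at"],round(x["confidence"],2)) for x in arm.landmark_of(c,q)[:1]])
p=np.r_[.543,-.2905,.09]; s=arm.observe()["position"]; k=np.r_[.523,-.0355,.12]
L=[(s,s-[0,0,.1])]+[(k-[.0215,0,0],k+[.0215,0,0])]
A=np.hstack([crop(a,"side",p,card_lines(np.r_[.542,-.29,.052],.22)[1:2],s=6,w=22,h=24),crop(t,"top",p,card_lines(np.r_[.542,-.29,.052],.22)[1:2],s=6,w=22,h=24)])
B=np.hstack([crop(a,"side",k+[0,0,.03],L,s=6,w=22,h=24),crop(t,"top",k,L,s=6,w=22,h=24)])
cv2.imwrite("pics/g7.png",np.vstack([A,B]))
E
```

```text
t 13.4167 pos [ 0.5206 -0.033   0.1963] yaw [ 0.997 -0.076 -0.   ] zax [-0.  0. -1.] F [ 0.31 -1.72  0.11] w 0.674
translation [2.7, 2.3, 97.3] turn [-0.0, 0.0, 0.004] rows 2.3354152204925067 0.02857404039490686
side recipe_card []
side card_top []
top recipe_card [([355.9, 212.0], 0.51)]
top card_top [([365.1, 210.2], 0.72)]
```

View pics/g7.png

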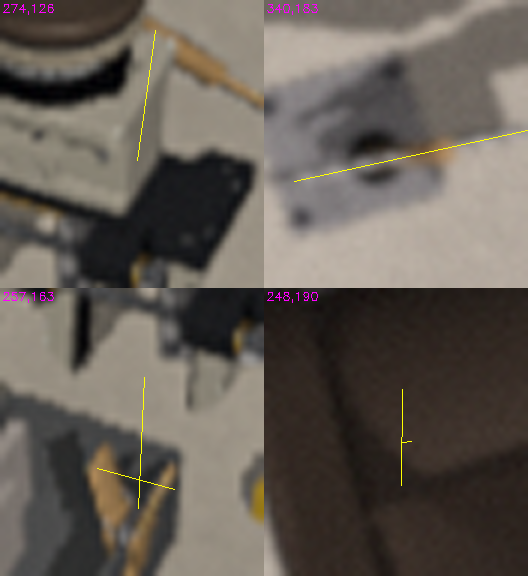

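Request:
{"op": "jog_arm", "data": {
  "commands": [
    {"translation": [3, 2, 30], "turn": [0, 0, 0]},
    {"translation": [3, 2, 60], "turn": [0, 0, 0]},
    {"translation": [3, 2, 85], "turn": [0, 0, 0]},
    {"translation": [3, 2, 97], "turn": [0, 0, 0]},
    {"translation": [3, 2, 97], "turn": [0, 0, 0]},
    {"translation": [3, 2, 97], "turn": [0, 0, 0]}
  ]
}}

```text
clock: 14.22
position: [0.5235, -0.0378, 0.0992]
ee_rot: [-3.139, 0.127, 0.002]
force: [0.0, -0.5, 0.1]
width: 0.676
```

```bash
python3 - <<'E'
from h import *
np.set_printoptions(precision=2,suppress=True)
go(.523,-.0355,.099,-.08)
t=np.load("top_card.npy"); a=np.load("side_card.npy")
print("pred top/side post top",proj("top",[.542,-.29,.170]),proj("side",[.542,-.29,.170]))
t=arm.get_image("top")
# orange post pixels
for n,im,box in(("top",t,(355,198,385,218)),("side",a,(285,118,305,152))):
    x0,y0,x1,y1=box; h=cv2.cvtColor(im[y0:y1,x0:x1],cv2.COLOR_BGR2HSV)
    m=(h[...,0]>8)&(h[...,0]<22)&(h[...,1]>95)
    for r in range(y0,y1):
        k=np.where(m[r-y0])[0]
        if len(k): print(n,r,k+x0)
E
```

```text
t 14.2167 pos [ 0.52 -0.04  0.1 ] yaw [ 1.   -0.08 -0.  ] zax [-0.  0. -1.] F [ 0.01 -0.45  0.12] w 0.676
translation [-0.7, -2.2, 0.2] turn [-0.0, 0.001, -0.001] rows 0.05631271848612642 0.012526624125906183
pred top/side post top [[370.54 207.48]] [[298.53 133.06]]
top 207 [366 367 368 369 370]
top 208 [365 366 367 368 369 370]
top 209 [367 368 369]
side 126 [290 291 292 293]
side 127 [290 291 292 293 294 295]
side 128 [291 292 293 294 295 296]
side 129 [292 293 294 295 296 297 298]
side 130 [293 294 295 296 297 298 299 300]
side 131 [295 296 297 298 300 301]
side 132 [297 298 300 301 302 303]
side 133 [297 298 299 300 301 302 303 304]
side 134 [297 298 299 300 301 302 303 304]
side 135 [297 298 301 302 303 304]
side 136 [297 298 303 304]
side 137 [297 298]
side 138 [297 298]
side 139 [297 298]
side 140 [297 298]
side 141 [297 298]
side 151 [297]
```

Request:
{"op": "jog_arm", "data": {
  "commands": [
    {"translation": [0, -2, 0], "turn": [0, 0, 0]},
    {"translation": [0, -2, 0], "turn": [0, 0, 0]},
    {"translation": [0, -2, 0], "turn": [0, 0, 0]},
    {"translation": [0, -2, 0], "turn": [0, 0, 0]},
    {"translation": [0, -2, 0], "turn": [0, 0, 0]},
    {"translation": [0, -2, 0], "turn": [0, 0, 0]},
    {"translation": [0, -2, 0], "turn": [0, 0, 0]},
    {"translation": [0, -2, 0], "turn": [0, 0, 0]},
    {"translation": [0, -2, 0], "turn": [0, 0, 0]},
    {"translation": [0, -2, 0], "turn": [0, 0, 0]},
    {"translation": [0, -2, 0], "turn": [0, 0, 0]},
    {"translation": [0, -2, 0], "turn": [0, 0, 0]}
  ],
  "claw": 1,
  "grip_force": 25
}}

```text
clock: 15.27
position: [0.5239, -0.0349, 0.1015]
ee_rot: [3.138, -0.125, 0.002]
force: [-7.9, 0.7, 23.4]
width: 0.182
```

Request:
{"op": "jog_arm", "data": {
  "commands": [
    {"translation": [0, 0, -3], "turn": [0, 0, 0]},
    {"translation": [0, 0, -8], "turn": [0, 0, 0]},
    {"translation": [0, 0, -14], "turn": [0, 0, 0]},
    {"translation": [0, 0, -20], "turn": [0, 0, 0]},
    {"translation": [0, 0, -20], "turn": [0, 0, 0]}
  ]
}}

```text
clock: 15.68
position: [0.5247, -0.0351, 0.1208]
ee_rot: [-3.139, 0.126, -0.003]
force: [-0.2, -0.1, -0.1]
width: 0.187
```

Request:
{"op": "jog_arm", "data": {
  "commands": [
    {"translation": [0, 0, -8], "turn": [0, 0, 0]},
    {"translation": [0, 0, -20], "turn": [0, 0, 0]},
    {"translation": [0, 0, -35], "turn": [0, 0, 0]},
    {"translation": [0, 0, -50], "turn": [0, 0, 0]},
    {"translation": [0, 0, -65], "turn": [0, 0, 0]},
    {"translation": [0, 0, -80], "turn": [0, 0, 0]},
    {"translation": [0, 0, -90], "turn": [0, 0, 0]},
    {"translation": [0, 0, -90], "turn": [0, 0, 0]}
  ]
}}

```text
clock: 16.35
position: [0.525, -0.035, 0.2116]
ee_rot: [3.139, -0.126, 0.005]
force: [-0.4, -0.5, -0.6]
width: 0.19
```

```bash
python3 - <<'E'
from h import *
np.set_printoptions(precision=4,suppress=True)
go(.542,-.29,.24,.22)
L={}
for c in("side","top"):
    im=arm.get_image(c)
    for q in("clip","clip_front_tip","clip_back_tip","card_top","recipe_card"):
        r=arm.landmark_of(c,q); print(c,q,[(x["at"],round(x["confidence"],2)) for x in r[:1]])
        if r:L[c,q]=r[0]["at"]
    cv2.imwrite(f"pics/lift_{c}.png",im)
for q in("clip","clip_front_tip","clip_back_tip"):
    if ("side",q) in L and ("top",q) in L: print(q,tri(L["side",q],L["top",q]))
s=arm.observe()["position"]; print("pred clip",proj("side",[s-[0,0,.019]]),proj("top",[s-[0,0,.019]]), "tips",proj("side",[s-[0,0,.056]]))
E
```

```text
t 16.35 pos [ 0.525  -0.035   0.2116] yaw [ 0.997 -0.08   0.003] zax [ 0.003 -0.    -1.   ] F [-0.37 -0.47 -0.62] w 0.19
translation [37.5, 252.8, -28.3] turn [0.0, -0.003, -0.3] rows 6.165905460785056 2.4022614362965076
side clip [([279.2, 180.6], 0.5)]
side clip_front_tip [([281.1, 189.4], 0.47)]
side clip_back_tip [([275.1, 182.3], 0.51)]
side card_top []
side recipe_card [([216.2, 295.7], 0.35)]
top clip []
top clip_front_tip [([354.6, 211.3], 0.2)]
top clip_back_tip []
top card_top [([365.8, 207.0], 0.43)]
top recipe_card [([358.3, 210.4], 0.43)]
clip_front_tip (array([ 0.5634, -0.3248, -0.1632]), np.float64(6.384896433160535))
pred clip [[279.4268 178.7398]] [[271.2969 213.8303]] tips [[279.0824 187.0633]]
```

```bash
python3 - <<'E'
from h import *
np.set_printoptions(precision=4,suppress=True)
print("clip start pred side",proj("side",[[.5235,-.0355,.08],[.5235,-.0355,.043]]),"obs 278.3-279,201.6-202.1; tip 278.7,209.6")
s=arm.observe()["position"]
for d in(.019,.0215,.025,.028): print(d,proj("side",[s-[0,0,d]]))
print("card_top pred",proj("top",[.542,-.29,.134]),proj("side",[.542,-.29,.134]))
go(.5355,-.256,.25,.22)
# card in side image before: white-ish pixels near
E
```

```text
clip start pred side [[278.5504 202.4445]
 [278.2455 209.7608]] obs 278.3-279,201.6-202.1; tip 278.7,209.6
0.019 [[279.4268 178.7398]]
0.0215 [[279.403  179.3141]]
0.025 [[279.3699 180.1151]]
0.028 [[279.3416 180.7989]]
card_top pred [[366.5826 207.8025]] [[297.8736 140.9975]]
t 16.95 pos [ 0.5237 -0.0352  0.2092] yaw [ 0.997 -0.08  -0.   ] zax [-0.  0. -1.] F [ 1.26  0.89 -0.81] w 0.185
translation [29.3, 219.2, -40.8] turn [-0.0, 0.0, -0.3] rows 5.392733336098592 2.4006314819268186
```

Request:
{"op": "jog_arm", "data": {
  "commands": [
    {"translation": [1, 8, -15], "turn": [0, 0, -0.03]},
    {"translation": [4, 28, -30], "turn": [0, 0, -0.1]},
    {"translation": [8, 60, -41], "turn": [0, 0, -0.18]},
    {"translation": [13, 95, -41], "turn": [0, 0, -0.25]},
    {"translation": [18, 130, -41], "turn": [0, 0, -0.3]},
    {"translation": [22, 165, -41], "turn": [0, 0, -0.3]},
    {"translation": [26, 195, -41], "turn": [0, 0, -0.3]},
    {"translation": [28, 212, -41], "turn": [0, 0, -0.3]},
    {"translation": [29, 219, -41], "turn": [0, 0, -0.3]},
    {"translation": [29, 219, -41], "turn": [0, 0, -0.3]},
    {"translation": [29, 219, -41], "turn": [0, 0, -0.3]},
    {"translation": [29, 219, -41], "turn": [0, 0, -0.3]}
  ]
}}

```text
clock: 17.95
position: [0.5356, -0.2535, 0.2506]
ee_rot: [-3.121, -0.349, -0.0]
force: [0.7, 0.2, -0.0]
width: 0.189
```

```bash
python3 - <<'E'
from h import *
np.set_printoptions(precision=4,suppress=True)
go(.5355,-.256,.172,.22)
for c in("side","top"):
    im=arm.get_image(c)
    for q in("clip","clip_front_tip","clip_back_tip","card_top","recipe_card"):
        r=arm.landmark_of(c,q); print(c,q,[(x["at"],round(x["confidence"],2)) for x in r[:1]])
    cv2.imwrite(f"pics/hov_{c}.png",im)
s=arm.observe()["position"]; d=down(.22).apply([1,0,0])
print("pred clip",proj("side",[s-[0,0,.024]]), "tips",proj("side",[s-[0,0,.061]+.0115*d,s-[0,0,.061]-.0115*d]))
im=cv2.imread("pics/hov_side.png"); C0=np.r_[.542,-.29,.052]
p=proj("side",[C0+R.from_euler('z',.22).apply([0,.06,z]) for z in(.082,.012)]); print("card near edge",p)
# white profile along rows
x0=int(p[0,0])-18
for r in range(int(p[0,1]),int(p[1,1]),3): print(r,x0,im[r,x0:x0+36].mean(1).astype(int).tolist())
E
```

```text
t 17.95 pos [ 0.5356 -0.2535  0.2506] yaw [0.975 0.221 0.   ] zax [ 0.     0.001 -1.   ] F [ 0.7   0.19 -0.02] w 0.189
translation [-0.7, 2.5, 78.6] turn [-0.001, -0.0, 0.003] rows 1.8857990705368741 0.02198005957507538
side clip [([296.5, 123.6], 0.41)]
side clip_front_tip [([303.7, 135.5], 0.54)]
side clip_back_tip [([292.6, 134.7], 0.36)]
side card_top [([297.3, 142.8], 0.45)]
side recipe_card [([296.9, 159.5], 0.66)]
top clip [([362.7, 210.1], 0.45)]
top clip_front_tip [([360.7, 212.2], 0.48)]
top clip_back_tip [([159.0, 189.9], 0.55)]
top card_top [([364.2, 210.2], 0.63)]
top recipe_card [([358.2, 208.4], 0.52)]
pred clip [[298.4696 126.2755]] tips [[294.4016 134.6579]
 [301.1421 135.2625]]
card near edge [[296.3603 152.0914]
 [295.1811 166.7108]]
152 278 [139, 140, 141, 140, 126, 93, 83, 84, 86, 84, 85, 84, 88, 130, 141, 141, 140, 127, 96, 112, 135, 139, 137, 135, 136, 138, 140, 138, 138, 138, 138, 136, 135, 135, 135, 135]
155 278 [140, 139, 141, 141, 144, 141, 102, 86, 87, 88, 88, 81, 58, 60, 65, 51, 53, 141, 110, 87, 85, 103, 109, 107, 119, 133, 137, 138, 138, 137, 136, 136, 137, 135, 135, 134]
158 278 [140, 140, 142, 141, 142, 142, 103, 83, 85, 87, 80, 95, 77, 66, 62, 25, 33, 135, 88, 28, 16, 66, 102, 108, 120, 137, 137, 136, 137, 137, 136, 135, 134, 135, 136, 136]
161 278 [139, 139, 139, 140, 142, 110, 73, 47, 39, 52, 60, 125, 119, 80, 64, 64, 87, 112, 101, 106, 109, 109, 107, 108, 110, 127, 138, 138, 138, 136, 137, 137, 138, 138, 138, 135]
164 278 [139, 138, 140, 143, 143, 99, 104, 98, 74, 63, 57, 92, 84, 98, 106, 109, 112, 100, 112, 98, 102, 106, 107, 108, 108, 120, 136, 139, 137, 135, 136, 136, 136, 137, 137, 136]
```

Request:
{"op": "jog_arm", "data": {
  "commands": [
    {"translation": [1, 3, 15], "turn": [0, 0, 0]},
    {"translation": [1, 3, 30], "turn": [0, 0, 0]},
    {"translation": [1, 3, 40], "turn": [0, 0, 0]},
    {"translation": [1, 3, 45], "turn": [0, 0, 0]},
    {"translation": [1, 3, 45], "turn": [0, 0, 0]},
    {"translation": [1, 3, 45], "turn": [0, 0, 0]}
  ]
}}

```text
clock: 19.05
position: [0.5369, -0.2584, 0.2056]
ee_rot: [-3.122, -0.345, 0.0]
force: [0.2, 0.6, -0.2]
width: 0.183
```

```bash
python3 - <<'E'
from h import *
np.set_printoptions(precision=2,suppress=True)
go(.537,-.256,.172,.22)
a=arm.get_image("side")
for q in("clip","clip_front_tip","clip_back_tip","card_top"):
    r=arm.landmark_of("side",q); print(q,[(x["at"],round(x["confidence"],2)) for x in r[:1]])
t=arm.get_image("top")
s=arm.observe()["position"]; d=down(.22).apply([1,0,0])
print("tips",proj("side",[s-[0,0,.061]+.0115*d,s-[0,0,.061]-.0115*d]))
p=np.r_[.538,-.27,.12]
cv2.imwrite("pics/pre.png",np.hstack([crop(a,"side",p,[],s=10,w=20,h=28),crop(t,"top",p,[],s=10,w=20,h=28)]))
E
```

```text
t 19.05 pos [ 0.54 -0.26  0.21] yaw [ 0.98  0.22 -0.  ] zax [-0.  0. -1.] F [ 0.23  0.57 -0.23] w 0.183
translation [0.6, -2.3, 33.6] turn [-0.0, 0.0, 0.0] rows 0.8084642009409557 0.0016524201669691706
clip [([294.1, 136.7], 0.43)]
clip_front_tip [([301.5, 144.1], 0.39)]
clip_back_tip [([292.9, 140.5], 0.58)]
card_top [([185.0, 232.7], 0.68)]
tips [[293.4  144.03]
 [299.97 144.64]]
```

View pics/pre.png

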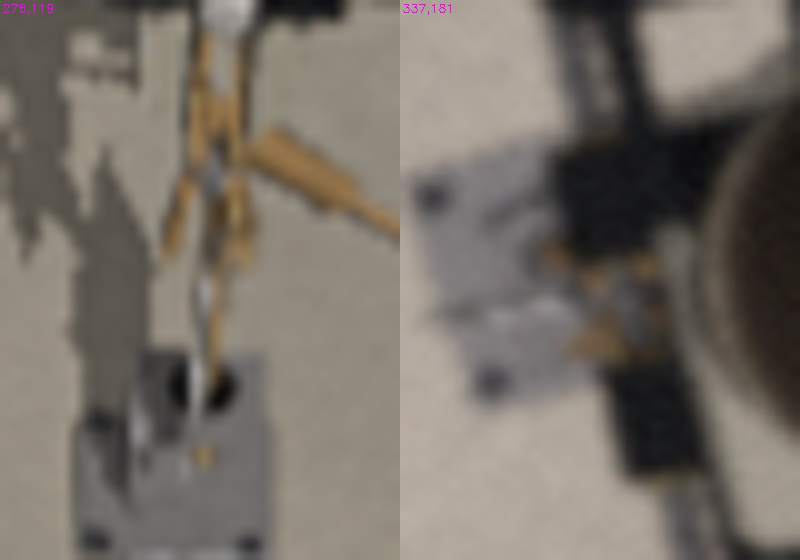

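Request:
{"op": "jog_arm", "data": {
  "commands": [
    {"translation": [0, -2, 8], "turn": [0, 0, 0]},
    {"translation": [0, -2, 16], "turn": [0, 0, 0]},
    {"translation": [0, -2, 24], "turn": [0, 0, 0]},
    {"translation": [0, -2, 30], "turn": [0, 0, 0]},
    {"translation": [0, -2, 33], "turn": [0, 0, 0]},
    {"translation": [0, -2, 33], "turn": [0, 0, 0]},
    {"translation": [0, -2, 33], "turn": [0, 0, 0]},
    {"translation": [0, -2, 33], "turn": [0, 0, 0]},
    {"translation": [0, -2, 33], "turn": [0, 0, 0]},
    {"translation": [0, -2, 33], "turn": [0, 0, 0]}
  ]
}}

```text
clock: 20.18
position: [0.5366, -0.2567, 0.1728]
ee_rot: [3.122, 0.345, 0.001]
force: [-0.2, 0.2, 0.2]
width: 0.185
```

```bash
python3 - <<'E'
from h import *
np.set_printoptions(precision=2,suppress=True)
go(.537,-.256,.172,.22)
a=arm.get_image("side"); cv2.imwrite("pics/fin_side.png",a)
for q in("clip","clip_front_tip","clip_back_tip","card_top","recipe_card"):
    r=arm.landmark_of("side",q); print(q,[(x["at"],round(x["confidence"],2)) for x in r[:1]])
s=arm.observe()["position"]; d=down(.22).apply([1,0,0])
print("tips",proj("side",[s-[0,0,.06]+.0115*d,s-[0,0,.06]-.0115*d]))
for r in range(136,166,2): print(r,"|".join("%3d%s"%(v.mean(),"o" if int(v[2])-int(v[0])>35 else " ") for v in a[r,286:310]))
E
```

```text
t 20.1833 pos [ 0.54 -0.26  0.17] yaw [0.98 0.22 0.  ] zax [ 0. -0. -1.] F [-0.22  0.24  0.21] w 0.185
translation [0.5, -0.6, 0.8] turn [0.0, -0.0, -0.0] rows 0.026249685773209522 0.0052237678319097
clip [([295.8, 142.4], 0.54)]
clip_front_tip [([299.4, 148.9], 0.57)]
clip_back_tip [([292.1, 150.3], 0.55)]
card_top [([299.9, 142.8], 0.43)]
recipe_card [([294.8, 160.4], 0.57)]
tips [[292.91 151.42]
 [299.37 152.03]]
136  86 |111 |134 |125 |130 |136 |137 |120 | 73 | 96o| 98o| 73 | 72o| 80o|104 |130 |136 |135 |128 |110o|105o|109o|110o|109o
138  85 | 85 |111 |135 |140 |138 |136 |115 | 88 | 98o| 83 | 68o| 81o| 67 |122 |137 |137 |135 |121 |111 | 88 | 84o| 95o|104o
140  85 | 83 | 83 |110 |133 |138 |139 |124 |100o| 91o| 75 | 69 |100o| 80o|123 |136 |136 |135 |136 |136 |134 |115 |109 |119 
142  85 | 84 | 83 | 82 |108 |135 |139 |118 |115o|100o|100 | 78 |102o| 84o|121 |135 |134 |134 |134 |135 |136 |135 |137 |138 
144  85 | 87 | 85 | 82 | 84 |127 |137 |113o|109o|133 |108 |109 |139 |102o|125 |138 |137 |135 |134 |133 |133 |134 |136 |137 
146  86 | 85 | 84 | 83 | 85 |110 | 97 | 94o|118o|104 | 91 | 
[... 478 characters left out ...]
 | 82 |126 |100 |103o|119 |123 |121 |120 |126 |136 |138 |139 |137 |137 |136 |137 
156  87 | 87 | 87 | 81 | 64 | 65 | 61 | 32 | 42 |151 |120 | 74o| 44 | 78 |105 |109 |120 |135 |137 |139 |140 |138 |138 |139 
158  87 | 86 | 80 | 95 | 77 | 68 | 62 | 25 | 33 |137 | 89 | 29 | 15 | 65 |103 |108 |122 |137 |139 |138 |139 |137 |136 |135 
160  51 | 66 | 69 |117 |102 | 75 | 66 | 59 | 72 |117 | 83 | 74 | 88 |106 |109 |109 |116 |136 |141 |140 |138 |137 |139 |137 
162  59 | 59 | 58 |129 |122 | 80 | 63 | 66 | 93 |106 |110 |111 |113 |111 |109 |109 |107 |121 |137 |141 |140 |137 |137 |137 
164  75 | 65 | 57 | 93 | 84 | 99 |107 |110 |114 |100 |113o| 98 |105 |106 |109 |109 |107 |122 |137 |140 |139 |138 |137 |137
```

```bash
python3 -c "
from cell import arm
print(arm.sign_off()); s=arm.observe(); print(s['clock'],s['position'],s['force'],s['width'])"
```

```text
the job is handed in; nothing more can be done
None
the job is handed in; nothing more can be done
```

I planted the card in the bracket, squeezed the peg open and lifted it off the box wall. I then brought it over the card's top edge, about 35 mm from the post on the +y side. I handed the job in at about 20.6 s, still squeezing with 25 N. `sign_off` gives no verdict, so I don't know how it was judged.

**Checks that agreed**
- **Card:** The post shows in the lower eyelet and the collar sits on the upper tab. The card had not moved in the last picture.
- **Peg:** Finger opening is about 17 mm, so the peg is at its stop. By my estimate the jaw tips are about 22 mm below the card's top edge.
- **Clearance:** The pixel values show one jaw on each side of the card, at columns about 293 and 299, with the card at about 295.5. The force reading was about 0.3 N, close to sensor noise.

**Less certain**
- **Lean:** The post seems to lean slightly towards +x, roughly 0.03–0.05 rad by eye, against the 0.08 limit.
- **Peg height:** The networks and my geometry disagreed by a few millimetres on how high the peg sits in the fingers. That is within the allowed range.
- **Final view:** I had used all 12 picture views, so I checked the last pose from pixel values and landmarks only. The networks' `card_top` point in that picture was about 2 pixels off my calculation.
- **Other things on the shelf:** I did not measure the jars, funnel and the rest again at the end. No contact with them showed in the forces or pictures.

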